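# Re-zero the grain moisture meter

## Task

Zero the grain moisture meter with its chamber open: press the chamber cover fully down at its rubber strip and let it pop open, press the larger of the two round keys (the zero key) fully down while the cover stands open, then press the cover fully down again so that it latches and stays shut. Do everything by pressing with the fingertips: do not lift the cover by hand, do not press the smaller key, and leave the cup, the mouse and the jar where they are.

Things in the scene. Friction and masses are not known exactly. Their poses are not given: they have to be found in the camera images.
- meter: white grain moisture meter, fixed to the desk, 190 (its x) x 250 (its y) x 85 mm high; origin at the centre of its underside, z up. The cover lies in the half towards its -y; the two keys and a small display are on the flat deck, 85 mm high, of the +y half. Key centres at y = +75 mm, at x = -58 and +14 mm; which key is at which place varies
- cover (a joint): angle in rad: 0 latched, grows as it opens; about 0.5 popped open, held by its spring; -0.061 at the rigid stop. Push-push catch: pressed to the stop and released, it pops open (in 1 s) from latched, or stays latched at 0 from open. It switches only beyond -0.055; less deep, it comes back. Resists with 1 to 3 N, and up to 10 N when pushed fast (50 mm/s) or through the catch
- cover_press (a point): point on the cover's upper face, in the middle of its black rubber strip (22 x 80 mm), 98 mm from the hinge axis, 16 mm from the free edge; the place to press. It moves with the cover: z is normal to the cover's upper face, x points to the hinge. Shut, it is 92 mm above the desk; at the stop 86 mm; popped open about 138 mm
- cover_hinge (a point): point on the cover's hinge axis, in the middle of the grey cover's width (cover 114 x 108 x 10 mm); the axis runs along the meter's y on the side away from the robot, 82 mm above the desk; point turns with the cover
- zero_key (a joint): travel of the zero key in m: 0 up, 0.006 fully down, springs back; 1 N to start and 4 N fully down
- zero_key_top (a point): centre of the top of the zero key: the larger key, round, white, 32 mm across on a grey 48 mm round base; top 103 mm above the desk when up, pressed straight down
- printout_key (a joint): travel of the print key in m: 0 up, 0.006 fully down; to be left alone
- printout_key_top (a point): centre of the top of the print key: the smaller key, round, white, 18 mm across on a grey 34 mm round base; top at the same height as the zero key
- sample_cup: loose aluminium cup, 70 mm across, 70 mm high, beside the meter; origin at the centre of its underside; leave alone
- mouse: loose black computer mouse, 105 x 58 x 34 mm, beside the meter; origin at the centre of its underside; leave alone
- seed_jar: loose glass jar with a white cap, 60 mm across, 85 mm high, beside the meter; origin at the centre of its underside; leave alone

How it is judged (in metres and radians):
On the way, in this order (a step that is already met when the one before it is completed fails the run):
1. the cover has popped open (more than 0.38 rad) (value of joint cover above 0.38 rad), for 0.2 s.
2. the zero key is pressed at least 4.5 mm down while the cover stands open (value of joint zero_key above 0.0045 m and value of joint cover above 0.3 rad), for 0.02 s.
3. the cover is pressed down beyond its shut position (value of joint cover below -0.03 rad).
At the end, for the whole second after the job is handed in: the cover is latched shut by itself (within 0.03 rad of 0), both keys are up (within 2 mm), and cup, mouse and jar stand within 20 mm of where they were (value of joint cover between -0.03 and 0.03 rad and value of joint each of zero_key, printout_key below 0.002 m and distance of each of sample_cup, mouse, seed_jar from where it was at the start of the episode below 0.02 m); the robot touches nothing.
It fails at once if the cover is lifted by hand beyond where its spring leaves it (more than 0.62 rad) (value of joint cover above 0.62 rad).
It fails at once if the smaller key is pressed (more than 3 mm) (value of joint printout_key above 0.003 m).
It fails at once if the cup is lifted or pushed more than 20 mm away (distance of sample_cup from where it was at the start of the episode above 0.02 m).
It fails at once if the mouse is lifted or pushed more than 20 mm away (distance of mouse from where it was at the start of the episode above 0.02 m).
It fails at once if the jar is lifted or pushed more than 20 mm away (distance of seed_jar from where it was at the start of the episode above 0.02 m).
It also fails if it takes over 45 s, if anything falls off the work surface, if the arm or the gripper's body presses on something with over 40 N, if the wrist force passes 120 N, or if a joint passes its speed limit or range.

## Robot

A 6-joint arm with a two-finger parallel gripper is mounted at the origin on the work surface. World frame = base frame: x ahead of the robot, y to its left, z up, the work surface at z = 0. Lengths are in m, angles in degrees, forces in N, time in s.
With the tool pointing down it reaches from about 0.35 to 0.975 m from the base axis. Payload 17.4 kg.
Tool frame: the origin (TCP) lies midway between the tips of the shut fingers; the grasp point (between the pads) lies r.hold_point_z behind it (r.hold_point_z is the distance from the TCP to the grasp point, in m); z points along the fingers, y is the line along which they close (so a half turn about z gives the same grasp; the last joint's range is limited). The gripper opens to 85 mm and grips with 20 to 120 N. Pads are 22 mm wide; open, the fingers measure 114 mm over their backs; the gripper's body (76 mm by 85 mm) begins 54 mm behind the grasp point. The pads swing forward as they close: fully open they stand 13 mm farther back than shut.
Start: joints at [69.397, 6.646, 82.598, -0, 90.757, -2.166], TCP at [0.213, 0.64, 0.231] pointing down, gripper open.
Joint ranges: [-162.19, 162.19], [-47.58, 125.68], [4.15, 143.07], [-65.23, 245.23], [0.69, 171.88], [-170.13, 170.13]. Speed limits (degrees/s): [108.29, 108.29, 127.2, 180, 180, 180].

## Interface

Orientations are given as [roll, pitch, yaw] about the fixed x, y, z axes, in that order (R = Rz(yaw) Ry(pitch) Rx(roll)).
In Python, from plant import r gives the robot as it stands.
- The arm moves only by the tool send_rows, never from a script. Its argument "rows" is a list of rows, each an object with "delta_pos": the shift along the world's x, y, z in cm, a list of three; "roll": the turn about the world's z in units of 5 degrees (1.0 is 5 degrees). In form: [{"delta_pos": [tx, ty, tz], "roll": roll}, ...]. A call has 1 to 8 rows; each row shifts and turns the commanded pose from where the row before left it; what a row does not reach is not made up. A row lasts 1/10 s, in which the tool goes at most 50 mm and 8.59 degrees, less where a joint would pass 70% of its speed; a pose out of reach is approached as far as the arm can. A call is refused whole if a number of a shift passes 5 or a number of a turn 1, either way. A call with a gripper value outside its range is refused whole. "jaw" is the opening, from 0 (shut) to 1 (fully open), set as the call begins (left out, the last holds). The fingers move at their own pace and stop on an object; "newtons" is the grip in N (left out, the last holds). Time passes only in rows, so rows that do not move let the fingers close. It gives the time, the measured TCP pose, the force, the opening and the grip force at its end, in the units of the state.
- r.get_obs(): the state, without advancing time (a new reading comes with each control period).
- r.get_image(name): name is "side" or "top"; returns the picture (400x640x3 uint8, blue, green, red); there is no depth.
- r.camera_model(name): a dict with "fx", "fy", "cx", "cy" (pixels), "T" (4x4, takes a point from camera to world coordinates). Camera axes: x right, y down, z forward; pixel columns grow to the right and rows downward; lengths in m; the calibration is good to about 2 mm. A picture is of the moment at which its call begins. camera_model takes no time and is no camera call.
- r.job_done(): hands the job in; it is judged then, once.
Trained networks look in the newest picture that a camera, given by its name, has taken for a name from the list of things; names that differ only in an ending like _2 or _b are one class to them, and where a whole thing is asked for, a point or a joint stands for the part that bears it (a point fixed in the world has none). Each returns a list of dicts, best first, with "score" (0 to 1); they miss things now and then, are a little off and sometimes report something else, mostly with a low value. They report only what shows in the picture. A call takes as long as a camera call.
- r.boxes_of(query, camera): "rect" ([left, top, width, height] in pixels, round what is visible of it).
- r.spot_point(query, camera): "uv" ([column, row] in pixels: a listed point, or the origin of a listed thing).
The state is a dict: "time": time; "joints": joint angles; "qd": joint speeds; "tau": joint torques, N m; "position": TCP position; "eef_rot": TCP orientation; "ft_force": force on the tool from outside, world axes, zero at the start; "wrist_torque": the same for the moment, N m; "opening": finger opening in m; "finger_force": force on a finger pad.
Only numpy, scipy, OpenCV 4.12 (cv2) and the standard library are available. Lean on these libraries where they do the work, as an engineer would, in place of code of your own. Each camera call takes 0.05 s, during which the arm holds its last target. There are 200 camera calls.

## Working session

There is one attempt and no reset: what is moved stays moved. The work goes in short steps, Python scripts to look and compute and a tool call to move; the robot and the scene stay as the last step left them, time stands still between calls to the robot, and variables do not carry over. Pictures are saved under pics/ and viewed, at most 10 in all, crops included, and the job is handed in when it is done.

Besides the shell and the picture viewer there is one more tool, called after "Call:" in YAML: its name, and indented under it one key for each argument. send_rows: Moves the arm, as the interface text tells. Its arguments: {"type":"object","properties":{"rows":{"type":"array"},"jaw":{"type":"number"},"newtons":{"type":"number"}},"required":["rows"]}

```bash
mkdir -p pics; cat > h.py <<'E'
import numpy as np, cv2
from plant import r
def ray(cam,uv):
    m=r.camera_model(cam);T=np.array(m["T"])
    d=T[:3,:3]@np.array([(uv[0]-m["cx"])/m["fx"],(uv[1]-m["cy"])/m["fy"],1]);return T[:3,3],d
def at_z(cam,uv,z):
    o,d=ray(cam,uv);return o+d*(z-o[2])/d[2]
E
python3 - <<'E'
from h import *
a=r.get_image("top");b=r.get_image("side")
cv2.imwrite("pics/a.png",np.vstack([a,b])[:, :]) 
cv2.imwrite("pics/a.png",cv2.resize(np.vstack([a,b]),(480,600)))
Z=dict(cover_press=.092,cover_hinge=.082,zero_key_top=.103,printout_key_top=.103,meter=0,sample_cup=0,mouse=0,seed_jar=0)
for c in("top","side"):
    for n,z in Z.items():
        for p in r.spot_point(n,c)[:2]: print(c,n,np.round(p["uv"],1),round(p["score"],2),at_z(c,p["uv"],z).round(4))
o=r.get_obs();print(o["time"],o["position"],o["eef_rot"],o["opening"],r.hold_point_z)
E
```

```text
top cover_press [359.8 214.5] 0.64 [ 0.548  -0.0294  0.092 ]
top cover_hinge [346.3 170.3] 0.6 [ 0.6364 -0.006   0.082 ]
top zero_key_top [303.7 239.6] 0.49 [0.5021 0.0802 0.103 ]
top printout_key_top [294.6 202.2] 0.46 [0.5744 0.0962 0.103 ]
top printout_key_top [360.6 218. ] 0.46 [ 0.5408 -0.03    0.103 ]
top meter [331.  203.8] 0.62 [0.5754 0.0255 0.    ]
top sample_cup [426.9 162.6] 0.61 [ 0.6593 -0.1835  0.    ]
top mouse [227.6 254.9] 0.95 [0.4715 0.2492 0.    ]
top seed_jar [241.3 176.7] 0.63 [0.6388 0.2178 0.    ]
side cover_press [346.8 182.2] 0.75 [ 0.5451 -0.032   0.092 ]
side cover_hinge [306.  193.3] 0.79 [ 0.6285 -0.008   0.082 ]
side zero_key_top [331.1 231.9] 0.67 [0.5761 0.1117 0.103 ]
side zero_key_top [370.1 215.4] 0.57 [0.5035 0.0698 0.103 ]
side printout_key_top [331.7 224.8] 0.47 [0.5752 0.0947 0.103 ]
side meter [331.7 233.3] 0.93 [0.5746 0.0289 0.    ]
side mouse [391.2 332.9] 0.82 [0.4684 0.2535 0.    ]
side seed_jar [297.8 316.4] 0.59 [0.6341 0.2259 0.    ]
0.9 [0.21347984 0.64036035 0.23130895] [ 1.79999013e+02 -3.39634358e-04  1.61564239e+02] 0.08492427090043222 0.0187
```

View pics/a.png

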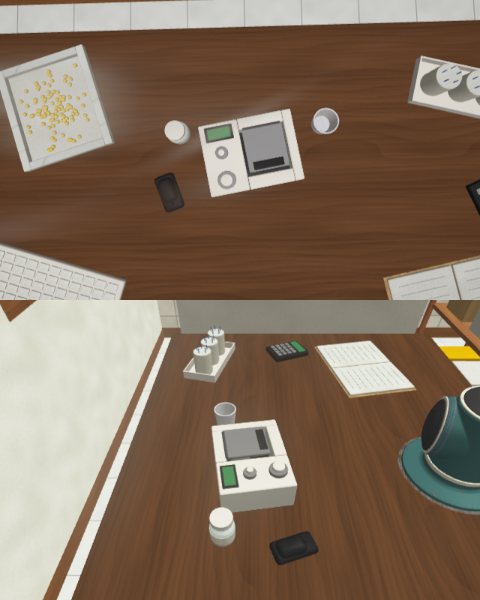

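The top picture shows the meter at roughly columns 265–405 and rows 145–262 in full-resolution pixels. The zero key is the larger one, nearer the robot at about (303,240); the small key is at about (295,203). The rubber strip is at about (358,216). Next I'll zoom in to refine.

```bash
python3 - <<'E'
from h import *
a=r.get_image("top");b=r.get_image("side")
A=cv2.resize(a[135:275,255:415],None,fx=4,fy=4,interpolation=cv2.INTER_CUBIC)
cv2.imwrite("pics/b.png",A)
B=cv2.resize(b[150:290,270:410],None,fx=4,fy=4,interpolation=cv2.INTER_CUBIC)
cv2.imwrite("pics/c.png",B)
E
```

```text
(no output)
```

View pics/b.png

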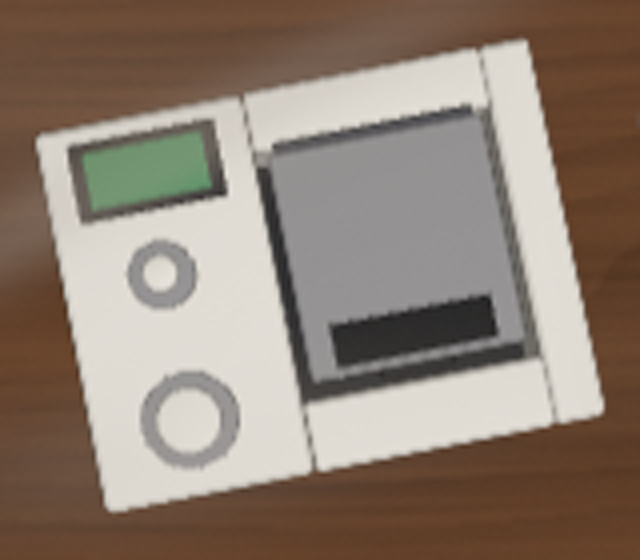

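View pics/c.png

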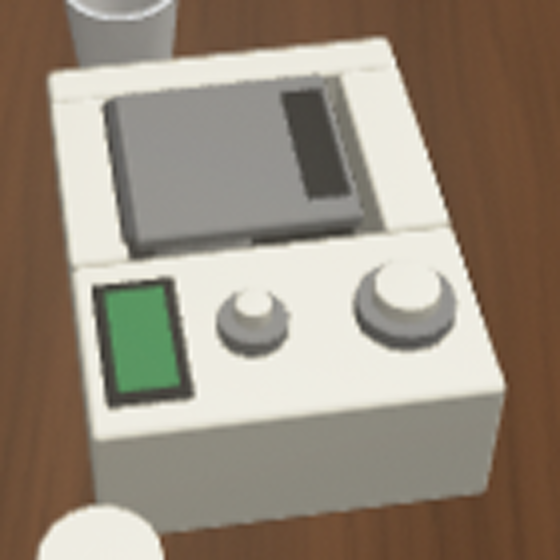

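In the top crop the zero key's cap is centred at (189,418), the small key at (160,274) and the strip at (413,330). In the side crop they are at (408,287), (252,303) and (315,143).

```bash
python3 - <<'E'
from h import *
for n,t,s,z in (("zero",(189,418),(408,287),.103),("small",(160,274),(252,303),.103),("strip",(413,330),(315,143),.092)):
    T=(t[0]/4+255-.4,t[1]/4+135-.4);S=(s[0]/4+270-.4,s[1]/4+150-.4)
    print(n,at_z("top",T,z).round(4),at_z("side",S,z).round(4))
c=[(38,135),(528,40),(605,412),(110,512)]
P=np.array([at_z("top",(u/4+255-.4,v/4+135-.4),.085) for u,v in c]);print(P.round(4),P.mean(0))
e=(P[0]+P[1]-P[2]-P[3]);print(np.degrees(np.arctan2(e[1],e[0])))
E
```

```text
zero [0.5032 0.0837 0.103 ] [0.5015 0.0846 0.103 ]
small [0.5727 0.0962 0.103 ] [0.5735 0.096  0.103 ]
strip [ 0.543  -0.0255  0.092 ] [ 0.5421 -0.0227  0.092 ]
[[ 0.6441  0.1565  0.085 ]
 [ 0.6852 -0.0869  0.085 ]
 [ 0.5009 -0.1185  0.085 ]
 [ 0.4581  0.1243  0.085 ]] [0.57205708 0.01884824 0.085     ]
9.76663746304809
```

Call:
send_rows:
  rows:
    - {"delta_pos": [1, -2, 0], "roll": 0.7}
    - {"delta_pos": [2, -4, 0], "roll": 0.7}
    - {"delta_pos": [2, -4, 0], "roll": 0.7}
    - {"delta_pos": [2, -4, 0], "roll": 0.7}
    - {"delta_pos": [2, -4, 0], "roll": 0.7}
    - {"delta_pos": [2, -4, 0], "roll": 0.7}
    - {"delta_pos": [2, -4, 0], "roll": 0.7}
    - {"delta_pos": [2, -4, 0], "roll": 0.7}
  jaw: 0
  newtons: 40

```text
time: 1.8
position: [0.3639, 0.3387, 0.2315]
eef_rot: [180.0, 0.0, -170.3]
ft_force: [0.4, 1.0, -0.3]
opening: 0.0001
finger_force: 0.0
```

Call:
send_rows:
  rows:
    - {"delta_pos": [2, -4, 0], "roll": 0}
    - {"delta_pos": [2, -4, 0], "roll": 0}
    - {"delta_pos": [2, -4, 0], "roll": 0}
    - {"delta_pos": [2, -4, 0], "roll": 0}
    - {"delta_pos": [2, -4, 0], "roll": 0}
    - {"delta_pos": [2, -4, 0], "roll": 0}
    - {"delta_pos": [2, -4, 0], "roll": 0}
    - {"delta_pos": [2, -4, 0], "roll": 0}

```text
time: 2.6
position: [0.524, 0.0184, 0.2316]
eef_rot: [-180.0, 0.0, -170.4]
ft_force: [0.4, 1.3, 0.2]
opening: -0.0
finger_force: 0.0
```

Call:
send_rows:
  rows:
    - {"delta_pos": [1, -2, 0], "roll": 0}
    - {"delta_pos": [0.9, -2.4, 0], "roll": 0}
    - {"delta_pos": [0, 0, -2], "roll": 0}
    - {"delta_pos": [0, 0, -3], "roll": 0}
    - {"delta_pos": [0, 0, -3], "roll": 0}
    - {"delta_pos": [0, 0, -2], "roll": 0}
    - {"delta_pos": [0, 0, 0], "roll": 0}
    - {"delta_pos": [0, 0, 0], "roll": 0}

```text
time: 3.4
position: [0.5427, -0.0237, 0.1321]
eef_rot: [-180.0, 0.0, -170.4]
ft_force: [0.4, 0.0, 1.1]
opening: 0.0
finger_force: 0.0
```

Call:
send_rows:
  rows:
    - {"delta_pos": [0, 0, -1.2], "roll": 0}
    - {"delta_pos": [0, 0, -1.2], "roll": 0}
    - {"delta_pos": [0, 0, -1], "roll": 0}
    - {"delta_pos": [0, 0, -0.4], "roll": 0}
    - {"delta_pos": [0, 0, -0.3], "roll": 0}
    - {"delta_pos": [0, 0, -0.3], "roll": 0}
    - {"delta_pos": [0, 0, -0.1], "roll": 0}
    - {"delta_pos": [0, 0, 0], "roll": 0}

```text
time: 4.2
position: [0.5425, -0.0236, 0.0865]
eef_rot: [-180.0, 0.0, -170.4]
ft_force: [-3.2, 0.5, 3.0]
opening: -0.0002
finger_force: 1.7
```

Call:
send_rows:
  rows:
    - {"delta_pos": [0, 0, -0.1], "roll": 0}
    - {"delta_pos": [0, 0, 0], "roll": 0}

```text
time: 4.4
position: [0.5426, -0.0237, 0.0854]
eef_rot: [-180.0, 0.0, -170.4]
ft_force: [-2.2, -0.3, 3.2]
opening: -0.0002
finger_force: 1.7
```

Call:
send_rows:
  rows:
    - {"delta_pos": [0, 0, -0.1], "roll": 0}
    - {"delta_pos": [0, 0, 0], "roll": 0}

```text
time: 4.6
position: [0.5427, -0.0237, 0.0851]
eef_rot: [-180.0, 0.0, -170.4]
ft_force: [-6.8, 0.5, 10.8]
opening: 0.0004
finger_force: 5.4
```

Call:
send_rows:
  rows:
    - {"delta_pos": [0, 0, -0.1], "roll": 0}
    - {"delta_pos": [0, 0, 0], "roll": 0}

```text
time: 4.8
position: [0.5427, -0.0237, 0.0849]
eef_rot: [-180.0, 0.0, -170.4]
ft_force: [-11.6, -0.4, 18.6]
opening: 0.0001
finger_force: 9.8
```

Call:
send_rows:
  rows:
    - {"delta_pos": [0, 0, 1], "roll": 0}
    - {"delta_pos": [0, 0, 3], "roll": 0}
    - {"delta_pos": [0, 0, 4], "roll": 0}
    - {"delta_pos": [0, 0, 3], "roll": 0}
    - {"delta_pos": [-1, 2, 0], "roll": 0}
    - {"delta_pos": [-1, 3, 0], "roll": 0}
    - {"delta_pos": [-1, 3.8, 0], "roll": 0}
    - {"delta_pos": [-1, 2, 0], "roll": 0}

```text
time: 5.6
position: [0.5021, 0.0863, 0.1935]
eef_rot: [180.0, 0.0, -170.4]
ft_force: [0.7, 0.2, -0.4]
opening: 0.0002
finger_force: 0.0
```

```bash
python3 - <<'E'
from h import *
a=r.get_image("top");b=r.get_image("side")
A=cv2.resize(a[135:275,255:415],(400,350));B=cv2.resize(b[130:270,270:430],(400,350))
cv2.imwrite("pics/d.png",np.hstack([A,B]))
for c in("top","side"):
    for p in r.spot_point("cover_press",c)[:2]: print(c,p,at_z(c,p["uv"],.138).round(4))
print(r.get_obs()["position"])
E
```

```text
top {'uv': [359.9, 214.6], 'score': 0.87} [ 0.5463 -0.0265  0.138 ]
side {'uv': [343.1, 178.4], 'score': 0.6} [0.5545 0.0066 0.138 ]
[0.50260976 0.08451931 0.19344634]
```

View pics/d.png

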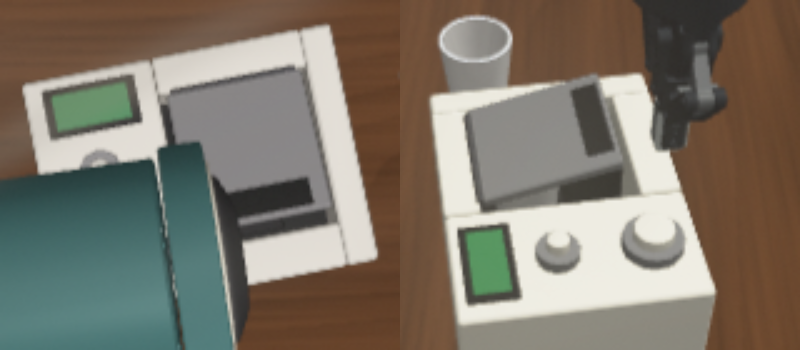

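The side view shows the cover standing open, with the gripper clear of it and over the zero key.

Call:
send_rows:
  rows:
    - {"delta_pos": [0, 0, 0], "roll": 0}
    - {"delta_pos": [0, 0, 0], "roll": 0}
    - {"delta_pos": [0, 0, 0], "roll": 0}
    - {"delta_pos": [0, 0, -2], "roll": 0}
    - {"delta_pos": [0, 0, -3], "roll": 0}
    - {"delta_pos": [0, 0, -2.5], "roll": 0}
    - {"delta_pos": [0, 0, -1], "roll": 0}
    - {"delta_pos": [0, 0, 0], "roll": 0}

```text
time: 6.6
position: [0.5021, 0.084, 0.1074]
eef_rot: [180.0, -0.1, -170.5]
ft_force: [0.3, 0.6, 0.4]
opening: 0.0002
finger_force: 0.0
```

Call:
send_rows:
  rows:
    - {"delta_pos": [0, 0, -0.4], "roll": 0}
    - {"delta_pos": [0, 0, -0.3], "roll": 0}
    - {"delta_pos": [0, 0, 0], "roll": 0}

```text
time: 6.9
position: [0.5031, 0.0843, 0.1021]
eef_rot: [-180.0, 0.1, -170.4]
ft_force: [2.0, -1.3, 4.0]
opening: 0.0003
finger_force: 1.6
```

Call:
send_rows:
  rows:
    - {"delta_pos": [0, 0, -0.2], "roll": 0}
    - {"delta_pos": [0, 0, 0], "roll": 0}

```text
time: 7.1
position: [0.5032, 0.0843, 0.1009]
eef_rot: [-180.0, 0.1, -170.4]
ft_force: [-1.3, -2.0, 11.1]
opening: 0.0001
finger_force: 5.8
```

Call:
send_rows:
  rows:
    - {"delta_pos": [0, 0, -0.2], "roll": 0}
    - {"delta_pos": [0, 0, 0], "roll": 0}

```text
time: 7.3
position: [0.5033, 0.0844, 0.1005]
eef_rot: [-180.0, 0.2, -170.4]
ft_force: [-10.8, -2.2, 28.6]
opening: 0.0004
finger_force: 14.8
```

Call:
send_rows:
  rows:
    - {"delta_pos": [0, 0, -0.1], "roll": 0}
    - {"delta_pos": [0, 0, 0], "roll": 0}

```text
time: 7.5
position: [0.5034, 0.0844, 0.1003]
eef_rot: [-180.0, 0.2, -170.4]
ft_force: [-15.0, -4.0, 38.8]
opening: 0.0003
finger_force: 19.4
```

```bash
python3 - <<'E'
from h import *
b=r.get_image("side")
cv2.imwrite("pics/e.png",cv2.resize(b[110:260,270:430],(640,600),interpolation=cv2.INTER_CUBIC))
o=r.get_obs();print(o["position"],o["ft_force"],o["wrist_torque"])
E
```

```text
[0.50345542 0.08438723 0.10033442] [-16.00521163  -3.41368537  39.60952175] [-0.67778439  2.72257604  0.03790834]
```

View pics/e.png

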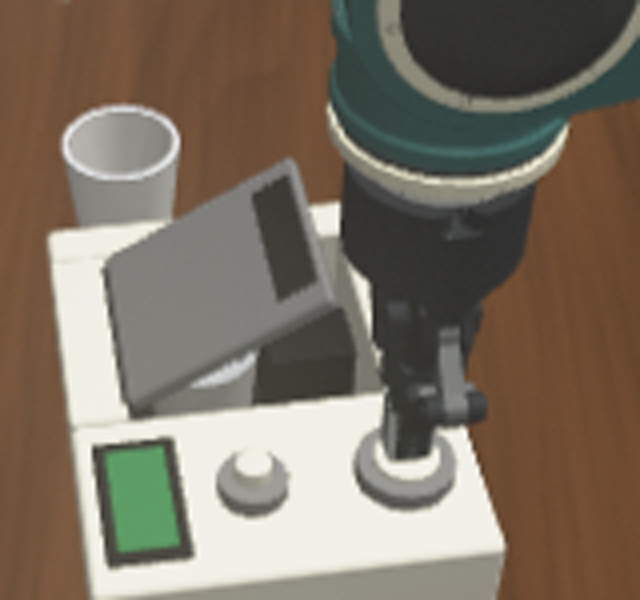

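The key looks pressed flush with its base and the cover stands open. I'll back off and compare the cap's front edge up and down to confirm the travel.

```bash
python3 - <<'E'
from h import *
np.save("dn.npy",r.get_image("side"))
m=r.camera_model("side");T=np.linalg.inv(np.array(m["T"]))
for z in(.103,.097):
    p=T@[.502,.1,z,1];print(z,m["fx"]*p[0]/p[2]+m["cx"],m["fy"]*p[1]/p[2]+m["cy"])
E
```

```text
0.103 371.7982838382556 227.647762587172
0.097 371.531933265239 229.77961430972468
```

Call:
send_rows:
  rows:
    - {"delta_pos": [0, 0, 1], "roll": 0}
    - {"delta_pos": [0, 0, 3], "roll": 0}
    - {"delta_pos": [0, 0, 3], "roll": 0}
    - {"delta_pos": [0, 0, 0], "roll": 0}

```text
time: 8.0
position: [0.5038, 0.0846, 0.1705]
eef_rot: [-180.0, 0.3, -170.4]
ft_force: [0.4, 0.2, -0.2]
opening: -0.0003
finger_force: 0.0
```

```bash
python3 - <<'E'
from h import *
a=np.load("dn.npy");b=r.get_image("side")
print("rows 214..240 (down, up) cols 368,372,376")
for v in range(212,240): print(v,[(int(a[v,u].mean()),int(b[v,u].mean())) for u in(366,372,378)])
print(r.get_obs()["position"],r.get_obs()["time"])
for c in("top","side"):
    for p in r.spot_point("cover_press",c)[:1]: print(c,p,at_z(c,p["uv"],.138).round(4))
E
```

```text
rows 214..240 (down, up) cols 368,372,376
212 [(76, 233), (51, 233), (72, 233)]
213 [(80, 233), (51, 233), (66, 233)]
214 [(81, 233), (53, 233), (58, 234)]
215 [(81, 227), (52, 232), (54, 233)]
216 [(81, 220), (52, 234), (64, 231)]
217 [(82, 232), (52, 233), (97, 225)]
218 [(86, 232), (53, 234), (122, 231)]
219 [(92, 232), (55, 234), (131, 232)]
220 [(93, 232), (56, 233), (138, 235)]
221 [(98, 233), (56, 234), (166, 235)]
222 [(121, 233), (62, 234), (206, 235)]
223 [(156, 233), (66, 234), (229, 236)]
224 [(200, 226), (98, 234), (238, 233)]
225 [(234, 184), (191, 234), (239, 211)]
226 [(236, 134), (238, 228), (237, 166)]
227 [(222, 128), (238, 188), (216, 158)]
228 [(153, 130), (237, 141), (166, 151)]
229 [(145, 139), (224, 138), (152, 147)]
230 [(152, 147), (154, 140), (152, 147)]
231 [(153, 148), (152, 147), (152, 147)]
232 [(141, 137), (152, 148), (148, 143)]
233 [(105, 101), (146, 142), (125, 120)]
234 [(87, 84), (117, 114), (94, 92)]
235 [(88, 84), (87, 85), (109, 106)]
236 [(136, 131), (88, 86), (186, 180)]
237 [(218, 212), (142, 136), (238, 234)]
238 [(238, 234), (223, 217), (238, 234)]
239 [(238, 234), (238, 234), (238, 234)]
[0.50315499 0.08452097 0.16823087] 8.05
top {'uv': [359.9, 214.6], 'score': 0.87} [ 0.5463 -0.0265  0.138 ]
side {'uv': [340.9, 165.1], 'score': 0.68} [ 0.5585 -0.0322  0.138 ]
```

The cap edge moved about 2.3 px, against 2.1 px expected for 6 mm, so the key was fully pressed. Now I'll close the cover along its arc.

Call:
send_rows:
  rows:
    - {"delta_pos": [1.2, -2.2, 0.3], "roll": 0}
    - {"delta_pos": [2, -4, 0], "roll": 0}
    - {"delta_pos": [1.4, -3.2, 0], "roll": 0}
    - {"delta_pos": [0.5, -1.2, 0], "roll": 0}
    - {"delta_pos": [0, 0, 0], "roll": 0}
    - {"delta_pos": [0, 0, -1], "roll": 0}
    - {"delta_pos": [0, 0, -1], "roll": 0}
    - {"delta_pos": [0, 0, 0], "roll": 0}

```text
time: 8.95
position: [0.5524, -0.0206, 0.1471]
eef_rot: [180.0, -0.2, -170.4]
ft_force: [-0.5, -0.3, 0.6]
opening: 0.0
finger_force: 0.0
```

Call:
send_rows:
  rows:
    - {"delta_pos": [0, 0, -0.5], "roll": 0}
    - {"delta_pos": [-0.1, 0, -0.4], "roll": 0}
    - {"delta_pos": [-0.2, 0, -0.4], "roll": 0}
    - {"delta_pos": [-0.2, 0, -0.4], "roll": 0}
    - {"delta_pos": [-0.2, 0, -0.4], "roll": 0}
    - {"delta_pos": [-0.2, -0.1, -0.4], "roll": 0}
    - {"delta_pos": [-0.1, 0, -0.4], "roll": 0}
    - {"delta_pos": [-0.1, 0, -0.4], "roll": 0}

```text
time: 9.75
position: [0.5423, -0.0227, 0.1161]
eef_rot: [-180.0, -0.0, -170.4]
ft_force: [-1.5, 0.1, 1.6]
opening: -0.0001
finger_force: 0.9
```

Call:
send_rows:
  rows:
    - {"delta_pos": [0, 0, -0.4], "roll": 0}
    - {"delta_pos": [0, 0, -0.4], "roll": 0}
    - {"delta_pos": [0, 0, -0.4], "roll": 0}
    - {"delta_pos": [0, 0, -0.4], "roll": 0}
    - {"delta_pos": [0, 0, -0.4], "roll": 0}
    - {"delta_pos": [0, 0, -0.4], "roll": 0}
    - {"delta_pos": [0, 0, -0.4], "roll": 0}
    - {"delta_pos": [0, 0, 0], "roll": 0}

```text
time: 10.55
position: [0.5423, -0.0226, 0.0877]
eef_rot: [180.0, -0.0, -170.4]
ft_force: [-1.9, -0.3, 4.3]
opening: 0.0001
finger_force: 1.7
```

Call:
send_rows:
  rows:
    - {"delta_pos": [0, 0, -0.2], "roll": 0}
    - {"delta_pos": [0, 0, -0.1], "roll": 0}
    - {"delta_pos": [0, 0, 0], "roll": 0}

```text
time: 10.85
position: [0.5425, -0.0227, 0.0853]
eef_rot: [-180.0, 0.0, -170.4]
ft_force: [-3.5, -0.6, 2.6]
opening: 0.0003
finger_force: 1.7
```

Call:
send_rows:
  rows:
    - {"delta_pos": [0, 0, -0.1], "roll": 0}
    - {"delta_pos": [0, 0, 0], "roll": 0}

```text
time: 11.05
position: [0.5426, -0.0227, 0.0851]
eef_rot: [-180.0, 0.0, -170.4]
ft_force: [-7.0, 0.0, 12.4]
opening: 0.0
finger_force: 5.9
```

Call:
send_rows:
  rows:
    - {"delta_pos": [0, 0, -0.1], "roll": 0}
    - {"delta_pos": [0, 0, 0], "roll": 0}

```text
time: 11.25
position: [0.5426, -0.0227, 0.0848]
eef_rot: [-180.0, 0.0, -170.4]
ft_force: [-11.9, 0.3, 20.3]
opening: -0.0
finger_force: 10.4
```

Call:
send_rows:
  rows:
    - {"delta_pos": [0, 0, 1], "roll": 0}
    - {"delta_pos": [0, 0, 3], "roll": 0}
    - {"delta_pos": [0, 0, 4], "roll": 0}
    - {"delta_pos": [0, 0, 4], "roll": 0}
    - {"delta_pos": [-2, 0, 1], "roll": 0}
    - {"delta_pos": [-2, 0, 0], "roll": 0}
    - {"delta_pos": [0, 0, 0], "roll": 0}
    - {"delta_pos": [0, 0, 0], "roll": 0}

```text
time: 12.05
position: [0.5026, -0.0226, 0.2135]
eef_rot: [-180.0, 0.1, -170.4]
ft_force: [0.3, -0.0, -0.4]
opening: -0.0001
finger_force: 0.0
```

Call:
send_rows:
  rows:
    - {"delta_pos": [0, 0, 0], "roll": 0}
    - {"delta_pos": [0, 0, 0], "roll": 0}
    - {"delta_pos": [0, 0, 0], "roll": 0}
    - {"delta_pos": [0, 0, 0], "roll": 0}
    - {"delta_pos": [0, 0, 0], "roll": 0}

```text
time: 12.55
position: [0.5026, -0.0226, 0.2132]
eef_rot: [180.0, -0.0, -170.4]
ft_force: [-0.7, -0.0, -0.5]
opening: 0.0002
finger_force: 0.0
```

```bash
python3 - <<'E'
from h import *
b=r.get_image("side")
cv2.imwrite("pics/f.png",cv2.resize(b[110:350,250:450],(500,600)))
E
```

```text
(no output)
```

View pics/f.png

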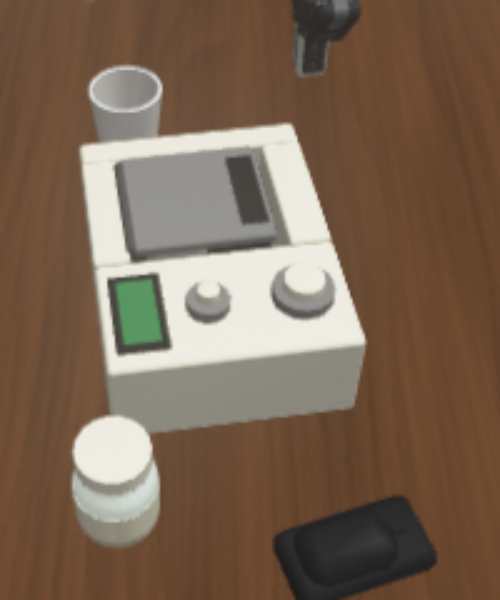

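The cover is latched shut with its strip at about (248,190). Both keys are up, the cup, jar and mouse look undisturbed, and the arm is clear.

```bash
python3 -c "
from plant import r
print(r.job_done())"
```

```text
the job is handed in; nothing more can be done
None
```

I popped the cover open, pressed the zero key fully down while it stood open, pressed the cover shut again until it latched, and handed the job in at about 12.6 s of the 45 s; no verdict was shown.

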